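# Spring check of a tilting mirror mount

## Task

Check the springs of the tilting mirror mount: with the fingertips, gently press down the blue pad on the same side as the red mark until the orange needle stands on the red mark, hold it there for about a second without running past the mark, then let go so that the needle springs back to the middle. Leave the other blue pad alone, do not touch the mirror, do not grip anything, and leave the things around the mount where they stand.

Things in the scene. Friction and masses are not known exactly. Their poses are not given: they have to be found in the camera images.
- mount: Tilting mirror mount, bolted down. Dark base 200 x 210 mm, 14 mm thick; origin at the centre of its underside. Its x points away from the robot (turned by up to 0.5 rad), y to its left, z up. An aluminium plate (116 x 166 mm) rocks on a hinge that runs along the mount's x through (0, 0, 70 mm). The needle and its white scale (150 mm long along y, top edge 187 mm high, at x = +82 mm) stand at the far edge.
- plate (a joint): Tilt of the plate, rad. 0 = level and at rest; + = left pad down and needle tip to the left (+y of the mount), - = right pad down and needle to the right; stops at +-0.38. Springs (3 N m per rad, so about 45 N/rad at a pad: 7 to 14 N for the marks) bring it back to 0 in about half a second.
- needle_tip (a point): Tip of the orange needle (4 mm wide), 130 mm above the hinge axis (200 mm above the table) and 92 mm beyond the mount's origin. It swings in front of the scale: sideways travel = 130 mm x sin(tilt).
- pad_left_top (a point): Centre of the top of the blue round pressing pad (plate_c0 in the rules; 30 mm across, 9 mm tall) on the plate's near left corner; level at rest, 88 mm above the table, at (-41, +66) mm from the mount's origin. It moves down as it is pressed, by about 66 mm x sin(tilt), 10 to 20 mm for the marks.
- pad_right_top (a point): The same (plate_c1 in the rules) for the near right corner, at (-41, -66) mm from the mount's origin.
- red_mark: Red index clip on the scale, 12 mm wide along the scale, 24 mm tall and deep, its top 198 mm above the table; origin in the middle of its width. It sits 20 to 38 mm left or right of the needle's rest position, and does not move. Its axes are parallel to the mount's.
- grey_mark: Grey index clip, same size, on the other side of the scale; not to be used.
- mirror_top (a point): Centre of the top of the round mirror (plate_c2 in the rules) in a black ring, 64 mm across, 9 mm tall, in the middle of the plate (top 88 mm above the table), 12 mm beyond the hinge line's middle. Not to be touched.
- vial_a: Clear sample vial with a white cap, 28 mm across, 90 mm tall; loose, to be left alone.
- vial_b: Clear sample vial with a blue cap, 28 mm across, 90 mm tall; loose, to be left alone.
- driver: Screwdriver with a yellow handle, 160 mm long, lying; loose, to be left alone.
- cap: Green dish-shaped lens cap, 68 mm across, 14 mm tall; loose, to be left alone.
- jar: Amber jar with a black cap, 52 mm across, 75 mm tall; loose, to be left alone.
- brush: Small brush with a wooden handle, 150 mm long, lying; loose, to be left alone.

How it is judged:
On the way:
1. the pad on the red mark's side is pressed by the fingers and the needle stands on the red mark (y of needle_tip in the frame of red_mark between -0.006 and 0.006 m and ((y of red_mark in the frame of mount above 0 m and contact force between the fingers and plate_c0 above 1 N) or (y of red_mark in the frame of mount below 0 m and contact force between the fingers and plate_c1 above 1 N))), for 0.6 s.
At the end, for the whole second after the job is handed in: The needle has stood within 6 mm of the red mark's middle for 0.6 s, held by the fingers on the pad of that side; now the plate is let go, back within 0.03 rad of level and still, and every loose thing is within 20 mm of where it stood (value of joint plate between -0.03 and 0.03 rad and velocity of joint plate between -0.05 and 0.05 rad/s and distance of each of vial_a, vial_b, driver, cap, jar, brush from where it was at the start of the episode below 0.02 m); the robot touches nothing.
It fails at once if the needle runs past the red mark (more than 11 mm beyond its middle) ((y of red_mark in the frame of mount above 0 m and y of needle_tip in the frame of red_mark above 0.011 m) or (y of red_mark in the frame of mount below 0 m and y of needle_tip in the frame of red_mark below -0.011 m)).
It fails at once if the other pad is pressed (over 1 N) ((y of red_mark in the frame of mount above 0 m and contact force between anything else and plate_c1 above 1 N) or (y of red_mark in the frame of mount below 0 m and contact force between anything else and plate_c0 above 1 N)).
It fails at once if the mount is gripped or pressed hard (over 25 N) (contact force between the fingers and mount above 25 N).
It fails at once if the mirror is touched (contact force between anything else and plate_c2 above 0.5 N).
It fails at once if a loose thing beside the mount is lifted or shifted by more than 20 mm (distance of any of vial_a, vial_b, driver, cap, jar, brush from where it was at the start of the episode above 0.02 m).
It also fails if it takes over 35 s, if anything falls off the work surface, if the arm or the gripper's body presses on something with over 40 N, if the wrist force passes 120 N, or if a joint passes its speed limit or range.

## Robot

A 6-joint arm with a two-finger parallel gripper is mounted at the origin on the work surface. World frame = base frame: x ahead of the robot, y to its left, z up, the work surface at z = 0. Lengths are in m, angles in rad, forces in N, time in s.
With the tool pointing down it reaches from about 0.375 to 0.9 m from the base axis. Payload 3.1 kg.
Tool frame: the origin (TCP) lies at the very end of the fingers, on their centre line; the grasp point (between the pads) lies 19 mm behind it (manip.hold_point_z is the distance from the TCP to the grasp point, in m); y points along the fingers, z is the direction in which the jaws open and shut, and the axes are right-handed (so a half turn about y gives the same grasp; the last joint's range is limited). The gripper opens to 85 mm and grips with 20 to 120 N. Pads are 22 mm wide; open, the fingers measure 114 mm over their backs; the gripper's body (76 mm by 85 mm) begins 54 mm behind the grasp point. The pads swing forward as they close: fully open they stand 13 mm farther back than shut.
Start: joints at [1.044, 0.527, 1.433, -0, 1.181, -0.178], TCP at [0.214, 0.587, 0.201] pointing down, gripper open.
Joint ranges: [-3.08, 3.08], [-0.75, 2.2], [0.22, 2.44], [-1.43, 4.57], [0, 2.65], [-2.85, 2.85]. Speed limits (rad/s): [2.79, 2.79, 3.14, 3.14, 3.14, 3.14].

## Interface

Orientations are given as a unit quaternion [x, y, z, w].
In Python, from station import manip, eyes, workorder gives the robot as it stands. The module is installed in compiled form; this text tells all that it offers.
- The arm moves only by the shell command python3 -m jog 'ROWS' [OPENING] [FORCE]. ROWS is JSON, a list of rows, each a list of 2 entries, a list of its own where there are three numbers: the shift along the tool's x, y, z in cm, then the turn about the tool's y in rad. A call has 1 to 20 rows; each row is the pose to reach, as a shift and turn from the pose commanded when the call began, along the tool's axes at that moment; what a row does not reach only later rows make up. A row lasts 1/12 s, in which the tool goes at most 41.7 mm and 7.16 degrees, less where a joint would pass 70% of its speed; a pose out of reach is approached as far as the arm can. A call with a gripper value outside its range is refused whole. OPENING is the finger opening in cm, from 0 to 8.54, set as the call begins (- or left out, the last holds). The fingers move at their own pace and stop on an object; FORCE is the grip in N (left out, the last holds). Time passes only in rows, so rows that repeat a pose let the fingers close. It gives the time, the measured TCP pose, the force and the opening at its end, in the units of the state.
- manip.sense(): the state, without advancing time (a new reading comes with each control period).
- eyes.snapshot(name): name is "side" or "top"; returns a dict with "frame" (420x560x3 uint8, red, green, blue), "vfov" (degrees; the focal length in pixels is half the picture's height over the tangent of half this angle, whatever the lens; pixels are square), "cx", "cy" (the principal point, pixels), "rvec" (rotation vector, rad) and "tvec" (3), from world to camera coordinates, as OpenCV has them. Camera axes: x right, y down, z forward; pixel columns grow to the right and rows downward; lengths in m; the calibration is good to about 2 mm. A picture is of the moment at which its call begins. There is no depth.
- workorder.sign_off(): hands the job in, once; it reports no verdict.
The state is a dict: "t": time; "q": joint angles; "qd": joint speeds; "tau": joint torques, N m; "tcp_pos": TCP position; "tool_rot": TCP orientation; "force": force on the tool from outside, world axes, zero at the start; "ft_torque": the same for the moment, N m; "finger_gap": opening from 0.0 (shut) to 1.0 (fully open).
Only numpy, scipy, OpenCV 4.12 (cv2) and the standard library are available. Lean on these libraries where they do the work, as an engineer would, in place of code of your own. Each camera call takes 0.05 s, during which the arm holds its last target. There are 200 camera calls.

## Working session

There is one attempt and no reset: what is moved stays moved. The work goes in short steps, Python scripts to look and compute and a shell command to move; the robot and the scene stay as the last step left them, time stands still between calls to the robot, and variables do not carry over. Pictures are saved under pics/ and viewed, about 8 in all and at most 12, crops included, and the job is handed in when it is done.

```bash
mkdir -p pics; cat > h.py <<'E'
import numpy as np, cv2
from station import manip, eyes, workorder
def snap(n,f=None):
    s=eyes.snapshot(n)
    if f: cv2.imwrite('pics/'+f+'.png',s['frame'][:,:,::-1])
    R=cv2.Rodrigues(np.array(s['rvec'],float))[0]; t=np.array(s['tvec'],float).ravel()
    H=s['frame'].shape[0]; s['f']=H/2/np.tan(np.radians(s['vfov'])/2)
    s['R']=R; s['t']=t; s['c']=-R.T@t
    return s
def ray(s,u,v,z):
    d=s['R'].T@np.array([(u-s['cx'])/s['f'],(v-s['cy'])/s['f'],1]); return s['c']+d*(z-s['c'][2])/d[2]
def proj(s,p):
    q=s['R']@np.array(p)+s['t']; return s['f']*q[0]/q[2]+s['cx'],s['f']*q[1]/q[2]+s['cy']
def blobs(s,lo,hi,amin=15):
    m=cv2.inRange(cv2.cvtColor(s['frame'],cv2.COLOR_RGB2HSV),np.array(lo),np.array(hi))
    n,l,st,c=cv2.connectedComponentsWithStats(m)
    return [(c[i].round(1).tolist(),st[i].tolist()) for i in range(1,n) if st[i][4]>=amin]
E
python3 - <<'E'
from h import *
st=manip.sense(); print({k:np.round(st[k],3).tolist() for k in st}); 
for n in('top','side'):
    s=snap(n,n+'0'); print(n,s['c'],s['f'],{k:v for k,v in s.items() if k not in('frame','R','t','c')})
    for nm,lo,hi in(('blue',(100,120,60),(125,255,255)),('red',(0,150,90),(4,255,255)),('red2',(175,150,90),(180,255,255)),('orange',(6,150,120),(18,255,255))): print(nm,blobs(s,lo,hi))
E
```

```text
{'t': 0.0, 'q': [1.044, 0.528, 1.434, -0.0, 1.181, -0.179], 'qd': [0.002, -0.0, 0.0, 0.001, -0.002, -0.002], 'tau': [0.0, -44.234, -17.803, -0.0, 0.008, -0.0], 'tcp_pos': [0.213, 0.587, 0.2], 'tool_rot': [0.697, -0.123, 0.122, -0.696], 'force': [0.435, -0.49, -0.287], 'ft_torque': [0.029, -0.01, -0.038], 'finger_gap': 0.996}
top [0.52051568 0.06278212 1.18007673] 391.3066327701884 {'vfov': 56.44166630929102, 'cx': 270.3136378040061, 'cy': 215.40513153476337, 'rvec': array([ 2.19338906, -2.15255557,  0.12327961]), 'tvec': array([0.04031191, 0.6404449 , 1.12056438]), 'f': np.float64(391.3066327701884)}
blue [([230.7, 100.3], [225, 95, 11, 12, 101]), ([242.7, 99.3], [238, 94, 10, 12, 101]), ([206.7, 102.1], [201, 97, 11, 12, 102]), ([218.8, 101.2], [213, 96, 11, 12, 100]), ([182.4, 103.9], [177, 98, 11, 13, 110]), ([194.7, 103.1], [189, 98, 11, 12, 103]), ([243.9, 115.0], [240, 109, 9, 12, 85]), ([220.0, 116.8], [216, 111, 9, 12, 84]), ([231.9, 115.9], [228, 110, 9, 12, 85]), ([195.7, 118.6], [191, 113, 10, 12, 89]), ([207.9, 117.7], [203, 112, 10, 12, 85]), ([183.3, 119.6], [178, 114, 
[... 374 characters left out ...]
5, 282, 14, 10, 114])]
red [([250.1, 219.3], [248, 214, 5, 11, 43])]
red2 []
orange []
side [ 0.26080273 -0.47512528  0.75505755] 408.13204076031843 {'vfov': 54.45520702998999, 'cx': 284.16805113209824, 'cy': 209.56366665715413, 'rvec': array([ 2.25455717, -0.65387619,  0.26510882]), 'tvec': array([-0.46479211,  0.36811045,  0.71577719]), 'f': np.float64(408.13204076031843)}
blue [([236.2, 29.3], [145, 0, 183, 74, 10421]), ([359.2, 144.1], [327, 124, 66, 42, 1010]), ([219.6, 197.5], [215, 193, 10, 10, 85]), ([232.2, 226.0], [227, 221, 11, 11, 97]), ([257.5, 266.8], [252, 262, 12, 11, 110])]
red [([282.7, 182.4], [278, 177, 11, 13, 86])]
red2 []
orange [([299.2, 187.7], [297, 185, 6, 8, 29])]
```

View pics/top0.png

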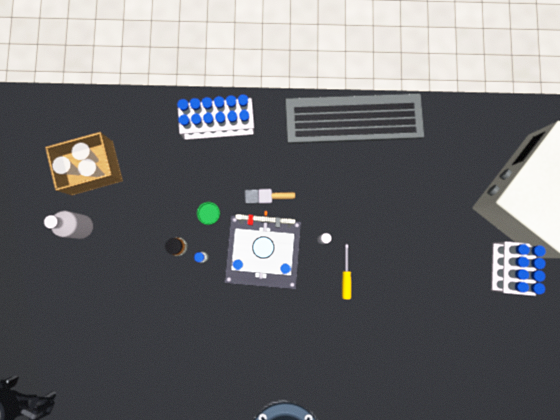

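View pics/side0.png

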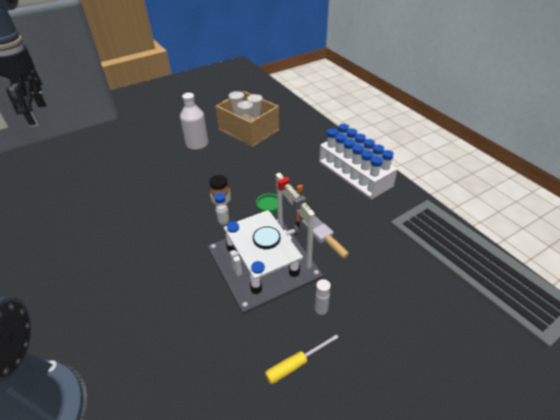

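The red mark (top 250,219) is on the mount's left, so the pad to press is the near left one (237,264). The blue-capped vial stands next to it at (198,257). The needle tip is at (265,213).

```bash
cat > m.py <<'E'
from h import *
from scipy.spatial.transform import Rotation as Ro
T=snap('top'); S=snap('side')
def tri(a,b):
    A=[];B=[]
    for s,(u,v) in((T,a),(S,b)):
        d=s['R'].T@np.array([(u-s['cx'])/s['f'],(v-s['cy'])/s['f'],1]);d/=np.linalg.norm(d)
        P=np.eye(3)-np.outer(d,d);A.append(P);B.append(P@s['c'])
    return np.linalg.solve(sum(A),sum(B))
L=ray(T,237.3,264.2,.088);Rr=ray(T,285.1,268.1,.088)
print('L',L,'R',Rr,np.linalg.norm(L-Rr),'side',ray(S,232.2,226,.088),ray(S,257.5,266.8,.088))
ay=(L-Rr)/np.linalg.norm(L-Rr);yaw=np.arctan2(-ay[0],ay[1]);ax=np.array([np.cos(yaw),np.sin(yaw),0])
O=(L+Rr)/2+.041*ax;O[2]=0;print('yaw',yaw,'O',O)
def mf(p): d=p-O; return np.array([d@ax,d@ay,p[2]])
print('red tri',mf(tri((250.1,219.3),(282.7,182.4))))
print('red top',mf(ray(T,250.1,219.3,.198)))
print('needle rest mf',mf(tri((265.5,213),(299.2,187.7))), 'proj tip',proj(T,O+.092*ax+[0,0,.2]),proj(S,O+.092*ax+[0,0,.2]))
st=manip.sense();M=Ro.from_quat(st['tool_rot']).as_matrix();print(M.round(3))
for h in(.2,.12): print('shift cm to',h,(M.T@(np.array([L[0],L[1],h])-st['tcp_pos'])*100).round(2))
E
python3 m.py
```

```text
L [0.49633717 0.14172427 0.088     ] R [0.48800323 0.0092374  0.088     ] 0.13274872988681652 side [0.49771394 0.13994966 0.088     ] [0.48866165 0.00641123 0.088     ]
yaw -0.06282112731734323 O [0.53308933 0.07290686 0.        ]
red tri [0.0773764  0.03681995 0.18963111]
red top [0.07635441 0.03653842 0.198     ]
needle rest mf [ 0.09627684 -0.00101502  0.19492093] proj tip (np.float64(265.0650076381751), np.float64(214.24570980773905)) (np.float64(296.968537275878), np.float64(186.25708865407145))
[[ 0.94  -0.001  0.342]
 [-0.342 -0.001  0.94 ]
 [-0.    -1.    -0.001]]
shift cm to 0.2 [ 41.81   0.1  -32.17]
shift cm to 0.12 [ 41.81   8.1  -32.16]
```

```bash
python3 -m jog '[[[4,0,-3],0],[[8,0,-6],-0.05],[[11.5,0,-8.9],-0.1],[[14.5,0,-11.2],-0.15],[[17.5,0,-13.5],-0.2],[[20.5,0,-15.8],-0.25],[[23.5,0,-18.1],-0.28],[[26.5,0,-20.4],-0.28],[[29.5,0,-22.7],-0.28],[[32.5,0,-25],-0.28],[[35.5,0,-27.3],-0.28],[[38,0,-29.2],-0.28],[[40,0,-30.8],-0.28],[[41.2,0,-31.7],-0.28],[[41.8,0.1,-32.2],-0.28],[[41.8,0.1,-32.2],-0.28],[[41.8,0.1,-32.2],-0.28]]' 0 20; cat > d.py <<'E'
from h import *
from scipy.spatial.transform import Rotation as Ro
L=np.array([.4968,.141,0])
def show():
    st=manip.sense();M=Ro.from_quat(st['tool_rot']).as_matrix();print(M.round(3).tolist())
    print('t',st['t'],'tcp',np.round(st['tcp_pos'],4),'F',np.round(st['force'],1),'gap',st['finger_gap'])
    print('shift to L cm',(M.T@(L+[0,0,.1]-st['tcp_pos'])*100).round(2),'(z .1)')
if __name__=='__main__': show()
E
python3 d.py
```

```text
t: 1.62
tcp_pos: [0.4957, 0.1421, 0.2]
tool_rot: [-0.707, 0.025, -0.024, 0.707]
force: [-0.5, 0.3, -0.3]
finger_gap: -0.003
[[0.998, -0.001, 0.069], [-0.069, 0.0, 0.998], [-0.001, -1.0, 0.0]]
t 1.6167 tcp [0.4957 0.1421 0.2   ] F [-0.5  0.3 -0.3] gap -0.0027247530737581943
shift to L cm [ 0.13 10.   -0.11] (z .1)
```

Descend to 10 mm above the pad and look.

```bash
python3 -m jog '[[[0.1,3,-0.1],0],[[0.1,6,-0.1],0],[[0.1,8,-0.1],0],[[0.1,9.5,-0.1],0],[[0.1,10,-0.1],0],[[0.1,10,-0.1],0],[[0.1,10,-0.1],0]]'; cat > look.py <<'E'
from h import *
import sys
n=sys.argv[1]
S=snap('side');T=snap('top')
a=cv2.resize(S['frame'][140:300,190:340],None,fx=3.4,fy=3.4,interpolation=cv2.INTER_CUBIC)
b=cv2.resize(T['frame'][190:300,215:310],None,fx=3,fy=3,interpolation=cv2.INTER_CUBIC)
o=np.zeros((544,795,3),np.uint8);o[:,:510]=a;o[:b.shape[0],510:510+b.shape[1]]=b
cv2.imwrite('pics/'+n+'.png',o[:,:,::-1])
E
python3 look.py a1; python3 d.py
```

```text
t: 2.2
tcp_pos: [0.4972, 0.1417, 0.1007]
tool_rot: [-0.707, 0.024, -0.024, 0.707]
force: [0.3, 0.3, 0.0]
finger_gap: -0.002
[[0.998, 0.002, 0.068], [-0.068, 0.0, 0.998], [0.002, -1.0, 0.0]]
t 2.3 tcp [0.498  0.1414 0.1015] F [ 0.2 -1.   0.1] gap 0.004973653418813598
shift to L cm [-0.12  0.15 -0.05] (z .1)
```

View pics/a1.png

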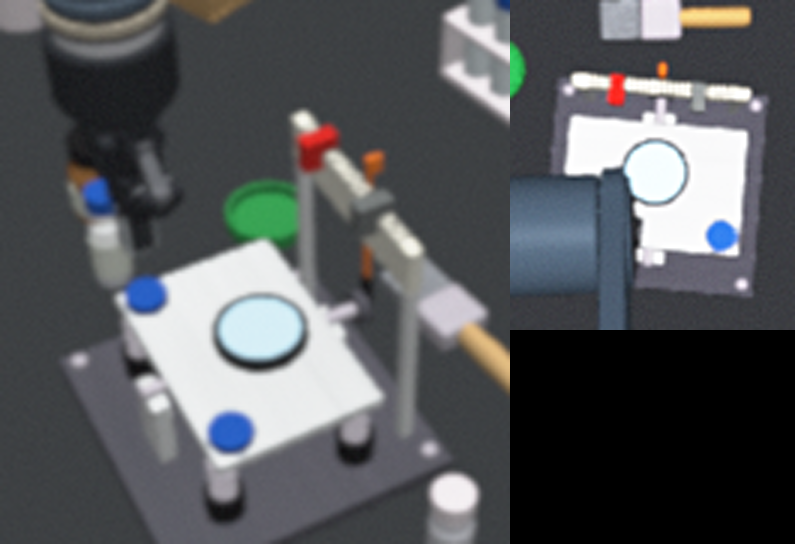

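```bash
python3 - <<'E'
from h import *
S=snap('side')
p=np.array(manip.sense()['tcp_pos']);print(p)
for d in(0,.02,.05): 
    u,v=proj(S,p+[0,0,d]);print(u,v,'crop',(u-190)*3.4,(v-140)*3.4)
for n,q in(('pad',(.4968,.141,.088)),('vialtop',None)):
    if q: u,v=proj(S,q);print(n,u,v,'crop',(u-190)*3.4,(v-140)*3.4)
c=cv2.resize(S['frame'][170:240,195:265],None,fx=8,fy=8,interpolation=cv2.INTER_CUBIC)
c=cv2.convertScaleAbs(c,alpha=1.8,beta=20)
cv2.imwrite('pics/a2.png',c[:,:,::-1])
E
```

```text
[0.49810285 0.14123808 0.10152796]
231.50235245921203 221.41565762791706 crop 141.1079983613209 276.813235934918
230.6006162172128 215.0843222122206 crop 138.04209513852354 255.28669552155003
229.1953864251888 205.21782163805332 crop 133.26431384564188 221.7405935693813
pad 231.63224771254102 225.87680210162785 crop 141.54964222263945 291.9811271455347
```

View pics/a2.png

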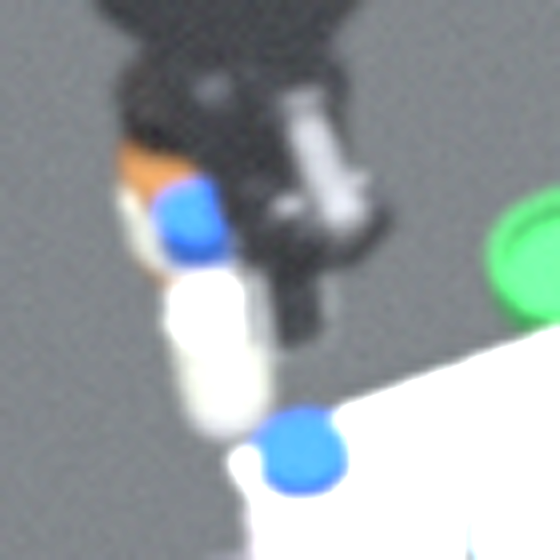

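The fingertips look too high or too far away. The vial's cap hides part of the gripper, which doesn't fit the reported pose, so I'll check the full views before going lower.

```bash
python3 - <<'E'
from h import *
S=snap('side');T=snap('top')
print('tip ray',[ray(S,232.5,212.5,z).round(3).tolist() for z in(.06,.08,.1,.12)])
print('vial side',ray(S,219,197.8,.09),'top',ray(T,198.2,256.7,.09), 'blue now',blobs(S,(100,120,60),(125,255,255)),blobs(T,(100,120,60),(125,255,255))[12:])
o=np.hstack([T['frame'][130:420,130:400],S['frame'][0:290,100:370]]);o=cv2.convertScaleAbs(cv2.resize(o,None,fx=1.48,fy=1.48,interpolation=cv2.INTER_CUBIC),alpha=1.6,beta=15)
cv2.imwrite('pics/a3.png',o[:,:,::-1]);print(o.shape)
st=manip.sense();print(st['q'],st['t'])
E
```

```text
tip ray [[0.529, 0.207, 0.06], [0.521, 0.187, 0.08], [0.514, 0.167, 0.1], [0.506, 0.148, 0.12]]
vial side [0.51322415 0.24148234 0.09      ] top [0.51501351 0.2501328  0.09      ] blue now [([246.5, 26.1], [145, 0, 183, 65, 8849]), ([359.2, 144.1], [327, 124, 66, 42, 1003]), ([219.1, 197.5], [215, 192, 9, 11, 78]), ([232.2, 225.9], [227, 221, 11, 11, 97]), ([257.5, 266.7], [252, 262, 12, 11, 109])] [([522.5, 249.1], [516, 244, 14, 10, 111]), ([538.5, 250.5], [532, 245, 14, 12, 125]), ([522.3, 261.6], [516, 257, 14, 10, 115]), ([538.4, 275.7], [531, 258, 15, 37, 418]), ([285.1, 268.1], [281, 264, 10, 10, 72]), ([521.9, 274.0], [515, 270, 14, 9, 109]), ([521.6, 286.5], [515, 282, 14, 10, 114])]
(429, 799, 3)
[ 5.97779089e-02  5.33705885e-01  1.79614917e+00  1.06100784e-05
  8.09461706e-01 -1.44243031e+00] 2.45
```

View pics/a3.png

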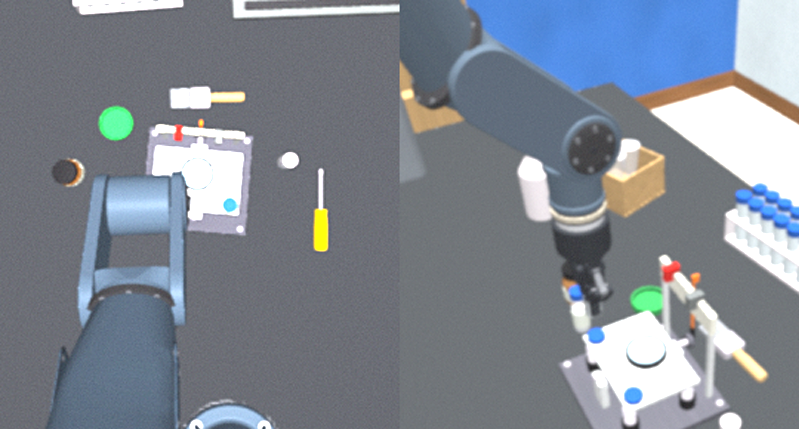

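```bash
python3 - <<'E'
from h import *
S=snap('side');T=snap('top')
p=np.array([.2135,.587,.2]);z=np.array([.342,.94,0])
for nm,s in(('side',S),('top',T)):
    for h in(0,.013,.03): print(nm,h,[np.round(proj(s,p+k*.0425*z+[0,0,h]),1).tolist() for k in(-1,0,1)])
a=cv2.imread('pics/side0.png')[60:140,0:80];b=cv2.imread('pics/top0.png')[350:420,0:70]
o=np.zeros((480,800,3),np.uint8);o[:400,:400]=cv2.resize(a,(400,400));o[:350,410:760]=cv2.resize(b,(350,350))
cv2.imwrite('pics/a4.png',cv2.convertScaleAbs(o,alpha=1.6))
E
```

```text
side 0 [[41.6, 140.2], [45.2, 130.8], [48.6, 122.0]]
side 0.013 [[39.3, 135.7], [43.0, 126.3], [46.5, 117.5]]
side 0.03 [[36.3, 129.6], [40.1, 120.3], [43.7, 111.6]]
top 0 [[61.2, 387.2], [44.9, 380.6], [28.7, 374.1]]
top 0.013 [[58.4, 389.0], [41.8, 382.4], [25.4, 375.7]]
top 0.03 [[54.5, 391.5], [37.7, 384.7], [20.9, 378.0]]
```

View pics/a4.png

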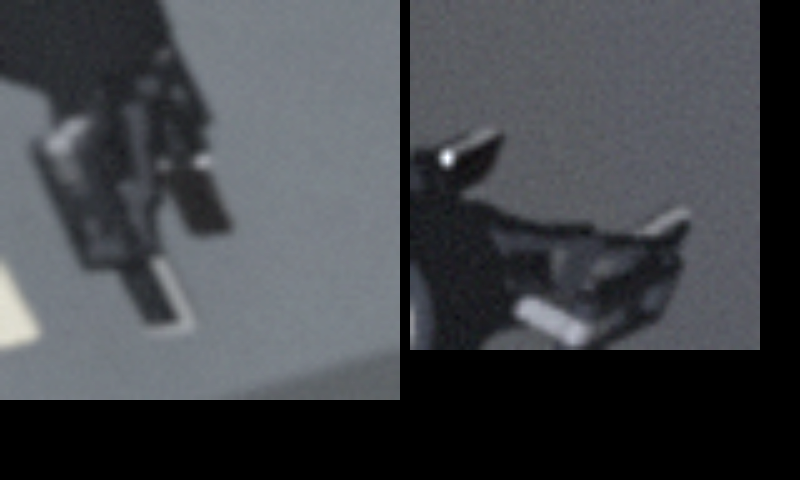

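The cameras put the real fingertips about 25 mm above the reported TCP, and this holds in the start pose too. I'll therefore expect contact near a reported z of 0.063 and go down by feel.

```bash
cat > n.py <<'E'
from h import *
from d import show
O=np.array([.5331,.0722,0]);ax=np.array([np.cos(.063),-np.sin(.063),0]);ay=np.array([np.sin(.063),np.cos(.063),0])
S=snap('side');b=blobs(S,(5,130,100),(18,255,255),5);b=[x for x in b if 255<x[0][0]<330 and 165<x[0][1]<210]
r=blobs(S,(0,150,90),(4,255,255));print('orange',b,'red',r)
for th in(0,.1,.2,.25,.285,.32):
    print(th,np.round(proj(S,O+.092*ax+.130*np.sin(th)*ay+[0,0,.07+.130*np.cos(th)-.006]),1))
show()
E
python3 -m jog '[[[0,0.7,0],0],[[0,1.4,0],0],[[0,2,0],0],[[0,2.4,0],0],[[0,2.4,0],0],[[0,2.4,0],0]]'; python3 n.py
```

```text
t: 3.05
tcp_pos: [0.4969, 0.1407, 0.0757]
tool_rot: [0.707, -0.025, 0.024, -0.707]
force: [0.6, 0.1, 0.1]
finger_gap: 0.001
orange [([299.4, 187.9], [297, 185, 6, 8, 38])] red [([282.7, 182.5], [278, 177, 11, 13, 86])]
0 [297.1 188.6]
0.1 [294.1 185.4]
0.2 [291.1 182.7]
0.25 [289.7 181.6]
0.285 [288.7 180.9]
0.32 [287.8 180.2]
[[0.998, -0.001, 0.069], [-0.069, -0.0, 0.998], [-0.001, -1.0, -0.0]]
t 3.1 tcp [0.4972 0.1408 0.076 ] F [0.4 0.5 1. ] gap -0.0024418388278250164
shift to L cm [-0.04 -2.4   0.02] (z .1)
```

```bash
python3 -m jog '[[[0,0.2,0],0],[[0,0.4,0],0],[[0,0.6,0],0],[[0,0.6,0],0],[[0,0.6,0],0]]'; python3 -m jog '[[[0,0.15,0],0],[[0,0.3,0],0],[[0,0.3,0],0],[[0,0.3,0],0]]'; python3 look.py b1; python3 n.py|grep -v ^0
```

```text
t: 3.52
tcp_pos: [0.4972, 0.1408, 0.0702]
tool_rot: [0.707, -0.024, 0.024, -0.707]
force: [0.6, 0.1, -0.0]
finger_gap: -0.001
t: 3.85
tcp_pos: [0.4972, 0.1408, 0.0672]
tool_rot: [0.707, -0.024, 0.024, -0.707]
force: [-0.8, -0.5, -0.7]
finger_gap: -0.004
orange [([299.4, 187.9], [297, 185, 6, 8, 38])] red [([282.7, 182.5], [278, 177, 11, 13, 87])]
[[0.998, 0.0, 0.069], [-0.069, 0.0, 0.998], [0.0, -1.0, 0.0]]
t 4.0 tcp [0.4973 0.1408 0.0673] F [-0.  -0.2  0.2] gap -0.0015369102557976461
shift to L cm [-0.05 -3.27  0.01] (z .1)
```

View pics/b1.png

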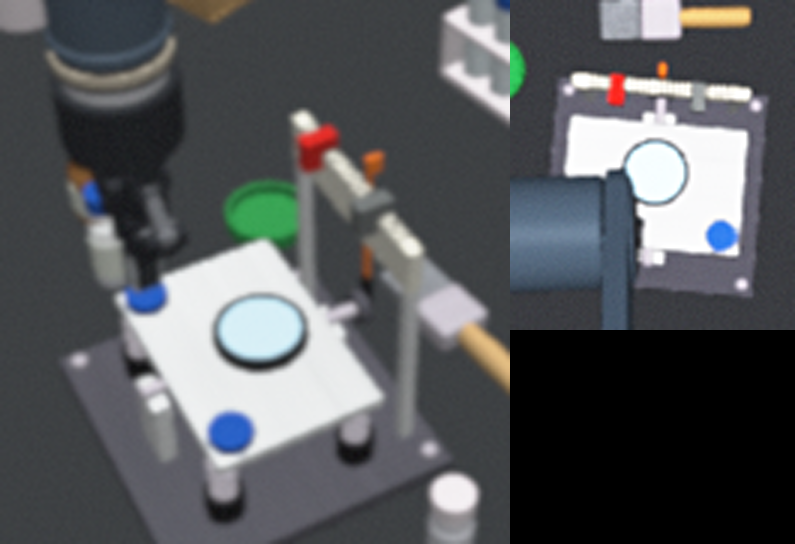

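Tips are just above the pad and centred on it (crop 148,285 against the pad at 145,292). Next I press in small steps, tracking the needle in the top view.

```bash
cat > n2.py <<'E'
from h import *
from n import O,ax,ay
T=snap('top')
hsv=cv2.cvtColor(T['frame'],cv2.COLOR_RGB2HSV).astype(int)
def cen(m):
    v,u=np.nonzero(m);return (u.mean(),v.mean(),len(u)) if len(u) else None
m=np.zeros(hsv.shape[:2],bool);m[203:224,235:275]=1
H=hsv[...,0];s=hsv[...,1];V=hsv[...,2]
o=cen(m&(H>=6)&(H<=20)&(s>90)&(V>70));r=cen(m&((H<=4)|(H>=176))&(s>130)&(V>70))
print('orange',o,'red',r)
if o: print('needle y(mm)',1e3*(ray(T,o[0],o[1],.197)-O)@ay)
if r: print('red y',1e3*(ray(T,r[0],r[1],.196)-O)@ay)
E
sed -i '/^S=snap/,$d' n.py
python3 n2.py
python3 -m jog '[[[0,0.15,0],0],[[0,0.3,0],0],[[0,0.45,0],0],[[0,0.6,0],0],[[0,0.6,0],0],[[0,0.6,0],0]]';python3 n2.py
python3 -m jog '[[[0,0.1,0],0],[[0,0.2,0],0],[[0,0.3,0],0],[[0,0.3,0],0],[[0,0.3,0],0]]';python3 n2.py
```

```text
orange (np.float64(265.42857142857144), np.float64(212.61904761904762), 21) red (np.float64(250.0625), np.float64(219.0), 48)
needle y(mm) 0.18011602725195713
red y 37.51354316449375
t: 4.55
tcp_pos: [0.4971, 0.1408, 0.0611]
tool_rot: [0.707, -0.024, 0.024, -0.707]
force: [-0.5, -0.8, 0.4]
finger_gap: 0.004
orange (np.float64(265.3333333333333), np.float64(212.85714285714286), 21) red (np.float64(250.10204081632654), np.float64(218.89795918367346), 49)
needle y(mm) 0.3700758220620015
red y 37.43647155165206
t: 5.02
tcp_pos: [0.4972, 0.1408, 0.0582]
tool_rot: [0.707, -0.024, 0.024, -0.707]
force: [-1.0, 0.8, 0.2]
finger_gap: -0.004
orange (np.float64(265.35), np.float64(212.7), 20) red (np.float64(250.16666666666666), np.float64(218.8125), 48)
needle y(mm) 0.3610388962493314
red y 37.29267433314174
```

```bash
python3 -m jog '[[[0,0.1,0],0],[[0,0.2,0],0],[[0,0.3,0],0],[[0,0.3,0],0],[[0,0.3,0],0]]';python3 n2.py
python3 -m jog '[[[0,0.1,0],0],[[0,0.2,0],0],[[0,0.3,0],0],[[0,0.3,0],0],[[0,0.3,0],0]]';python3 n2.py; python3 look.py b2
```

```text
t: 5.48
tcp_pos: [0.4974, 0.1411, 0.0554]
tool_rot: [-0.707, 0.024, -0.024, 0.707]
force: [-0.2, 2.2, 2.3]
finger_gap: -0.004
orange (np.float64(263.1666666666667), np.float64(212.61111111111111), 18) red (np.float64(250.04166666666666), np.float64(218.85416666666666), 48)
needle y(mm) 5.878321032714419
red y 37.59790467847133
t: 5.95
tcp_pos: [0.4975, 0.1416, 0.0526]
tool_rot: [-0.706, 0.024, -0.025, 0.707]
force: [-1.2, 5.0, 6.0]
finger_gap: -0.002
orange (np.float64(260.9047619047619), np.float64(212.71428571428572), 21) red (np.float64(250.10204081632654), np.float64(218.89795918367346), 49)
needle y(mm) 11.552204585813408
red y 37.43647155165206
```

View pics/b2.png

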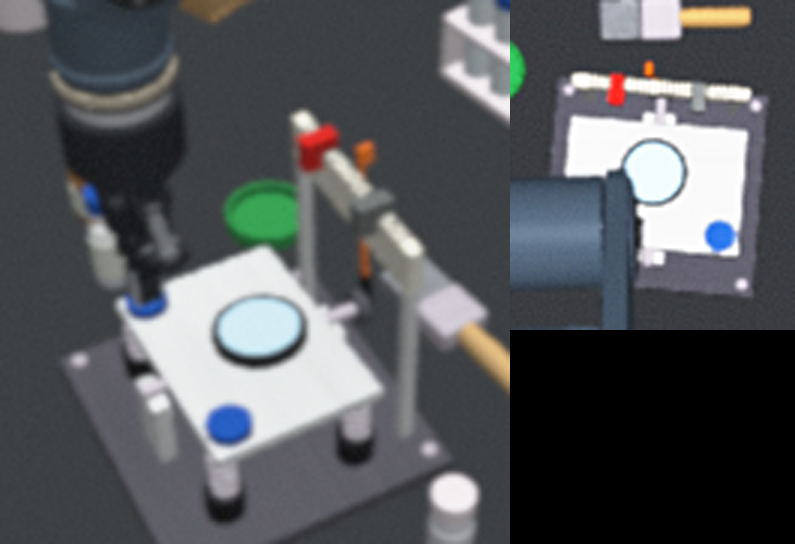

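The pad is pressed cleanly and the needle is at 11.5 mm, with the mark at 37.4. The sideways drag is friction from the tilting pad, so I'll follow it outward a little while going down.

```bash
python3 -m jog '[[[0,0.1,0.1],0],[[0,0.2,0.15],0],[[0,0.3,0.2],0],[[0,0.4,0.25],0],[[0,0.4,0.25],0],[[0,0.4,0.25],0]]';python3 n2.py
python3 -m jog '[[[0,0.1,0.03],0],[[0,0.2,0.06],0],[[0,0.3,0.1],0],[[0,0.4,0.15],0],[[0,0.4,0.15],0],[[0,0.4,0.15],0]]';python3 n2.py
```

```text
t: 6.6
tcp_pos: [0.4976, 0.1425, 0.0487]
tool_rot: [0.707, -0.024, 0.024, -0.706]
force: [-0.6, -1.6, 7.4]
finger_gap: 0.0
orange (np.float64(258.16), np.float64(212.76), 25) red (np.float64(250.14583333333334), np.float64(218.97916666666666), 48)
needle y(mm) 18.45296042070154
red y 37.30854229244799
t: 7.15
tcp_pos: [0.4976, 0.1431, 0.045]
tool_rot: [0.708, -0.024, 0.024, -0.706]
force: [-1.4, -3.8, 10.1]
finger_gap: -0.003
orange (np.float64(255.78571428571428), np.float64(212.75), 28) red (np.float64(250.0625), np.float64(219.0), 48)
needle y(mm) 24.431981422988372
red y 37.51354316449375
```

```bash
python3 -m jog '[[[0,0.1,0],0],[[0,0.2,0],0],[[0,0.3,0],0],[[0,0.4,0],0],[[0,0.4,0],0],[[0,0.4,0],0]]';python3 n2.py
```

```text
t: 7.7
tcp_pos: [0.4977, 0.1433, 0.0414]
tool_rot: [0.708, -0.024, 0.024, -0.706]
force: [-1.7, -4.9, 12.2]
finger_gap: 0.001
orange (np.float64(253.24137931034483), np.float64(212.82758620689654), 29) red (np.float64(250.04255319148936), np.float64(219.10638297872342), 47)
needle y(mm) 30.819157414921616
red y 37.54038519354878
```

```bash
python3 -m jog '[[[0,0.1,0],0],[[0,0.2,0],0],[[0,0.3,0],0],[[0,0.35,0],0],[[0,0.35,0],0],[[0,0.35,0],0]]';python3 n2.py; python3 look.py b3
```

```text
t: 8.25
tcp_pos: [0.4977, 0.1433, 0.0382]
tool_rot: [0.708, -0.024, 0.024, -0.706]
force: [-2.1, -3.7, 16.3]
finger_gap: -0.002
orange (np.float64(251.54285714285714), np.float64(212.68571428571428), 35) red (np.float64(250.0), np.float64(219.27272727272728), 44)
needle y(mm) 35.124747772731254
red y 37.61092832296067
```

View pics/b3.png

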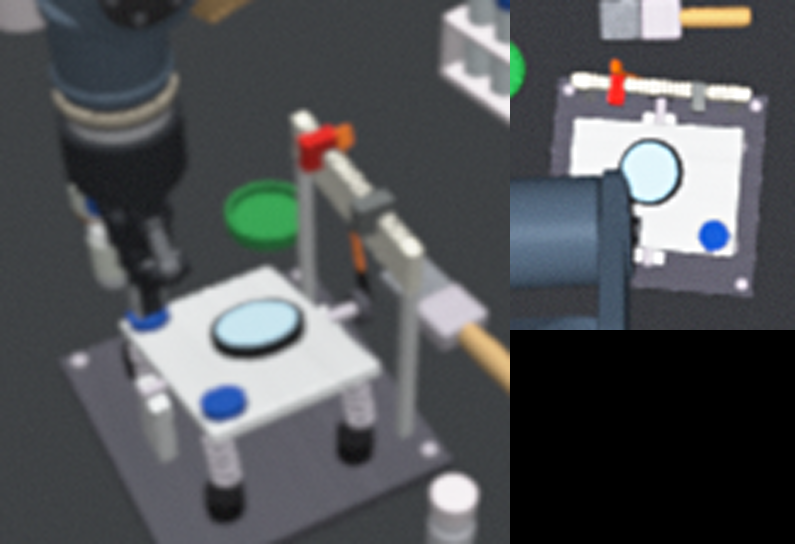

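The needle tip is on the red mark: crop 616,66 against the mark at 617,88, within about 2.5 mm by either measure. Holding for 1.25 s.

```bash
python3 -m jog '[[[0,0,0],0],[[0,0,0],0],[[0,0,0],0],[[0,0,0],0],[[0,0,0],0],[[0,0,0],0],[[0,0,0],0],[[0,0,0],0],[[0,0,0],0],[[0,0,0],0],[[0,0,0],0],[[0,0,0],0],[[0,0,0],0],[[0,0,0],0],[[0,0,0],0]]';python3 n2.py
```

```text
t: 9.65
tcp_pos: [0.4977, 0.1433, 0.0383]
tool_rot: [0.708, -0.024, 0.024, -0.706]
force: [-3.7, -3.9, 14.6]
finger_gap: -0.003
orange (np.float64(251.35294117647058), np.float64(212.61764705882354), 34) red (np.float64(250.06666666666666), np.float64(219.3111111111111), 45)
needle y(mm) 35.617586533054514
red y 37.4348754359208
```

```bash
python3 -m jog '[[[0,-0.3,0],0],[[0,-0.7,0],0],[[0,-1.1,0],0],[[0,-1.5,0],0],[[0,-1.9,0],0],[[0,-2.4,0],0],[[0,-3,0],0],[[0,-4.5,0],0],[[0,-6.5,0],0],[[0,-8.5,0],0],[[0,-10,0],0],[[0,-10,0],0],[[0,-10,0],0],[[0,-10,0],0],[[0,-10,0],0],[[0,-10,0],0],[[0,-10,0],0],[[0,-10,0],0]]';python3 n2.py; python3 look.py c1
```

```text
t: 11.2
tcp_pos: [0.4972, 0.1448, 0.1361]
tool_rot: [0.707, -0.025, 0.024, -0.707]
force: [-0.0, 0.5, 0.3]
finger_gap: 0.002
orange (np.float64(265.42857142857144), np.float64(212.61904761904762), 21) red (np.float64(250.10204081632654), np.float64(218.89795918367346), 49)
needle y(mm) 0.18011602725195713
red y 37.43647155165206
```

View pics/c1.png

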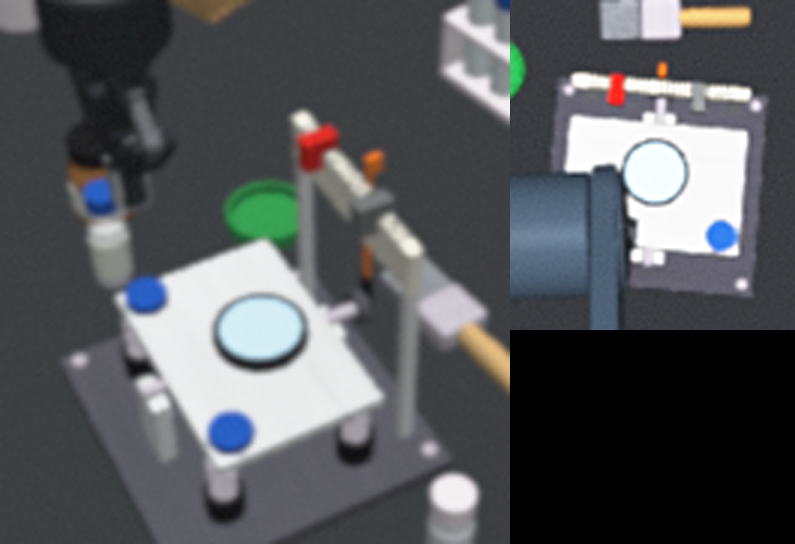

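The plate is level, the needle is back in the middle (265.4,212.6, the same as at the start), and the gripper is clear.

```bash
python3 -c "
from station import workorder; print(workorder.sign_off())"
```

```text
the job is handed in; nothing more can be done
None
```

I pressed the left blue pad, the one on the red mark's side, with closed fingers until the needle stood on the red mark. I held it there for about 1.4 s, let go, and handed the job in at about 11 s; no verdict was reported.

- **On the mark:** while held, the needle measured 35.1–35.6 mm from its rest position and the mark's middle 37.5 mm. By eye it looked about 2 mm to the other side, so the two disagree slightly, but both are within 6 mm. The press force was about 15–16 N upward on the wrist, with about 5 N sideways.
- **After letting go:** the needle was back at its starting pixel, the force reading was about zero, and the gripper was well above the pad.
- **Loose things:** I saw no movement of the vials, lens cap or brush in the last close-up. I did not measure any of them, and the screwdriver and most of the jar were outside or hidden in that view.
- **Tool offset:** the fingertips appeared about 25–30 mm higher than the reported TCP, both in the pictures and at first contact. I relied on contact and the camera instead of the nominal height.

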